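# Spacer in the test nest, module held down on its probes

### The job

On the test nest, slide the transport lock back, away from the circuit module, to its end stop. Then take the thin flat spacer block and slide it upright into the gap beside the module, at the one place (the notch) where the gap is wide enough, right down to the nest's floor, and let go of it. Finally press the module gently down with the fingertips until its green board is flush with the rails around it, and finish while still holding it pressed; leave everything else on the bench where it is.

Things in the scene. Friction and masses are not known exactly. Their poses are not given: they have to be found in the camera images.
- nest: test nest fixed to the bench: black base 180 (x) by 250 (y) mm, its top (nest floor) 12 mm above the bench, turned up to 15 degrees. Origin on the bench, z up. Module centred at y +55 mm; aluminium rails on three sides of it, tops 36 mm above the bench; open on its -y side, where the gap runs along x (its middle at the notch: y +6 mm). Beyond it the notched bar, then the lock's track to y -130 mm
- lock (a joint): transport lock, travel in m: grows as it is slid along the nest's -y, away from the module; 0 = fully forward with its steel tongue over the gap (which then blocks the gap), 0.05 = end stop, gap clear. It starts between 0 and 0.015. Slides with about 2.5 N and stays where it is left
- lock_grip (a point): middle of the top of the lock's upright black grip block: 24 mm (nest x) by 20 mm (nest y), 34 mm high, its top 82 mm above the bench. Axes parallel to the nest's. The lock's tongue is a steel plate 110 (x) by 40 (y) x 4 mm, top 49 mm above the bench, its centre 47 mm from the grip towards the module (nest +y)
- notched_bar: bare aluminium bar 136 mm long, fixed on the nest along the gap, top 36 mm above the bench. The gap between it and the module is 9 mm wide, too narrow, except at the bar's notch, 44 mm long, where it is 18 mm wide. The bar's place along the nest's x differs by up to 20 mm either way. Origin and axes as point notch
- notch (a point): middle of the wide place of the gap, on the nest's floor (12 mm above the bench), where the centre of the spacer's underside belongs. Free space about it: 44 mm along x, 18 mm along y, axes parallel to the nest's; gap walls 24 mm high
- spacer: the spacer: bare aluminium flat-sided block, 36 mm long (its x), 14 mm thick (y), 58 mm high (z), 60 to 110 g, standing upright on the bench. Origin: centre of its underside. It goes in with its length along the gap (its x along the nest's x, either way round) and then stands 34 mm proud of the bar. It trades places with the thick block and the cone plug
- module (a joint): circuit module: aluminium body 90 (x) by 80 (y) mm, green board on top, flat square steel can 46 x 46 x 6 mm in its middle. Value: how far the module is pressed down on its spring probes, m: 0 = up, its green board 6 mm proud of the rails; 0.006 = fully down on a hard stop, board flush with the rails. It takes about 3 N to start and 10 N to go fully down; it springs up when released
- can_top (a point): centre of the flat top of the module's steel can, where to press: 48 mm above the bench when up, 42 mm when fully down (the green board is 6 mm lower)
- thick_block: bare aluminium block standing upright, 36 x 28 x 58 mm high: looks like the spacer but twice as thick; not needed. Origin: centre of its underside
- cone_plug: bare aluminium tapered plug, round, 40 mm across at the foot, 20 mm at the top, 56 mm high; not needed. Origin: centre of its underside
- multimeter: black hand-held meter lying on its back, 170 x 85 x 42 mm; bystander. Origin: centre of its underside
- screwdriver: screwdriver with a red handle lying on the bench, 170 mm long; bystander
- magnifier: round 70 mm magnifying glass with a wooden handle, lying flat; bystander. Origin: under the centre of the glass
- flux_bottle: small amber bottle, 32 mm across, 75 mm high; bystander. Origin: centre of its underside
- screw_jar: small clear jar, 48 mm across, 45 mm high; bystander. Origin: centre of its underside

How it is judged (in metres and radians):
On the way, in this order (a step that is already met when the one before it is completed fails the run):
1. the transport lock is slid back to its end stop (value of joint lock above 0.047 m), for 0.2 s.
2. the spacer stands in the notch, down on the nest's floor, and has been let go (z of spacer in the frame of notch between -0.003 and 0.004 m and x of spacer in the frame of notch between -0.009 and 0.009 m and y of spacer in the frame of notch between -0.006 and 0.006 m and angle between spacer's own z axis and vertical below 0.2 rad and contact force between the fingers and spacer below 0.3 N), for 0.2 s.
At the end, for the whole second after the job is handed in: Fingers press the module with 4 to 40 N, board within 1.5 mm of flush with the rails; lock within 5 mm of its end stop; spacer at rest, let go, upright within 0.2 rad in the notch, within 9 mm along and 6 mm across the gap, foot within 4 mm of the nest floor (all of step 2 and value of joint lock above 0.045 m and linear speed of spacer below 0.02 m/s and value of joint module above 0.0045 m and contact force between the fingers and module between 4 and 40 N); the arm keeps its last pose, push and grip.
It fails at once if the module is pressed roughly, with more than 50 N (contact force between the fingers and module above 50 N).
It fails at once if a bystander is pushed more than 40 mm from its place (distance of any of thick_block, cone_plug, multimeter, screwdriver, magnifier, flux_bottle, screw_jar from where it was at the start of the episode above 0.04 m).
It also fails if it takes over 56 s, if anything falls off the work surface, if the arm or the gripper's body presses on something with over 40 N, if the wrist force passes 120 N, or if a joint passes its speed limit or range.

### The arm

A 6-joint arm with a two-finger parallel gripper is mounted at the origin on the work surface. World frame = base frame: x ahead of the robot, y to its left, z up, the work surface at z = 0. Lengths are in mm, angles in rad, forces in N, time in s.
With the tool pointing down it reaches from about 350 to 875 mm from the base axis. Payload 4.2 kg.
Tool frame: the origin (TCP) lies midway between the tips of the shut fingers; the grasp point (between the pads) lies 19 mm behind it; z points along the fingers, y is the line along which they close (so a half turn about z gives the same grasp; the last joint's range is limited). The gripper opens to 85 mm and grips with 20 to 120 N. Pads are 22 mm wide; open, the fingers measure 114 mm over their backs; the gripper's body (76 mm by 85 mm) begins 54 mm behind the grasp point. The pads swing forward as they close: fully open they stand 13 mm farther back than shut.
Start: joints at [-0.992, 0.385, 0.008, 0, -1.194, -0.259], TCP at [196.501, -593.285, 231.312] pointing down, gripper open.
Joint ranges: [-3.14, 3.14], [-1.21, 2.06], [-1.07, 1.41], [-3.16, 2.05], [-2.99, -0.16], [-3.1, 3.1]. Speed limits (rad/s): [2.79, 2.79, 3.14, 3.14, 3.14, 3.14].

### API

Orientations are given as a unit quaternion [x, y, z, w].
In Python, from bench import * gives the robot as it stands.
- The arm moves only by the tool drive_tool, never from a script. Its argument "plan" is a list that holds one entry, the list of rows, each a list of 5 numbers: the closure, from -1 (fully open) to 1 (shut), then the shift along the world's x, y, z in mm, then the turn about the world's z in degrees. A call has 1 to 20 rows; each row shifts and turns the commanded pose from where the row before left it; what a row does not reach is not made up. A row lasts 1/12 s, in which the tool goes at most 41.7 mm and 7.16 degrees, less where a joint would pass 70% of its speed; a pose out of reach is approached as far as the arm can. A call is refused whole if a number of a shift passes 41.7 or a number of a turn 7.16, either way. A call with a gripper value outside its range is refused whole. The fingers move at their own pace and stop on an object; the grip force is fixed at half the most. Time passes only in rows, so rows that do not move let the fingers close. It gives the time, the measured TCP pose, the force, the opening and the grip force at its end, in the units of the state.
- read_state(): the state, without advancing time (a new reading comes with each control period).
- get_image(name): name is "side" or "top" or "wrist"; returns (picture, depth): 480x640x3 uint8, red, green, blue; 480x640 float32, mm along the optical axis (not along the pixel's ray), 0 where there is no reading.
- camera_model(name): a dict with "fx", "fy", "cx", "cy" (pixels), "R" (3x3) and "t" (3): a world point X has camera coordinates R X + t; the wrist camera has in their place "mount" (4x4, takes a point from camera to tool coordinates, whose origin is the TCP and whose axes are the flange's). Camera axes: x right, y down, z forward; pixel columns grow to the right and rows downward; lengths in mm; the calibration is good to about 2 mm. A picture is of the moment at which its call begins: read the wrist's pose just before it. camera_model takes no time and is no camera call.
- job_done(): hands the job in; it is judged then, once.
The state is a dict: "clock": time; "joints": joint angles; "joint_vel": joint speeds; "joint_efforts": joint torques, N m; "position": TCP position; "ee_rot": TCP orientation; "contact_force": force on the tool from outside, world axes, zero at the start; "wrist_torque": the same for the moment, N m; "gripper_width": finger opening in mm; "grasp_force": force on a finger pad.
Only numpy, scipy, OpenCV 4.12 (cv2) and the standard library are available. Lean on these libraries where they do the work, as an engineer would, in place of code of your own. Each camera call takes 0.05 s, during which the arm holds its last target. There are 200 camera calls.

## Working session

There is one attempt and no reset: what is moved stays moved. The work goes in short steps, Python scripts to look and compute and a tool call to move; the robot and the scene stay as the last step left them, time stands still between calls to the robot, and variables do not carry over. Pictures are saved under pics/ and viewed, at most 10 in all, crops included, and the job is handed in when it is done.

Besides the shell and the picture viewer there is one more tool, called after "Request:" as a command line: name --argument value ..., lists and objects as JSON in quotes. drive_tool: Moves the arm, as the interface text tells. Its arguments: {"type":"object","properties":{"plan":{"type":"array"}},"required":["plan"]}

```bash
mkdir -p pics; python3 - <<'E'
from bench import *
import cv2,numpy as np
s=read_state();print(s)
for n in("top","side"):
    im,d=get_image(n);cv2.imwrite(f"pics/{n}0.png",im[...,::-1]);np.savez(f"{n}0.npz",im=im,d=d);print(n,camera_model(n),(d>0).mean())
print(camera_model("wrist"))
E
```

```text
{'clock': 0.0, 'joints': array([-9.92393765e-01,  3.85584642e-01,  6.62513203e-03, -4.80185494e-04,
       -1.19399859e+00, -2.58591818e-01]), 'joint_vel': array([-0.00079999, -0.00062034,  0.00030533,  0.00029752, -0.00133596,
       -0.00166806]), 'joint_efforts': array([ 2.49334798e-04, -3.92287481e+01,  1.88395786e+01,  4.18618709e+00,
       -4.64492725e-03,  8.86842003e-06]), 'position': array([ 196.3183942 , -592.75543983,  230.20714889]), 'ee_rot': array([-1.59137237e-01,  9.87255854e-01,  1.07829337e-03, -2.35362854e-04]), 'contact_force': array([-0.19538633,  0.51513152,  0.05538366]), 'wrist_torque': array([-0.02788106, -0.0375514 , -0.02727228]), 'grasp_force': 0.0, 'gripper_width': 85.66934757792563}
top {'fx': 570.1477859628867, 'fy': 570.1477859628867, 'cx': 318.03023674335697, 'cy': 236.64511827875953, 'R': array([[ 0.02548434, -0.99956622,  0.01476221],
       [-0.98692921, -0.02750726, -0.15878941],
       [ 0.1591266 , -0.01052261, -0.98720211]]), 't': array([  19.73849723,  621.02158872, 1058.47226228])} 0.9959733072916667
side {'fx': 562.1972520743046, 'fy': 562.1972520743046, 'cx': 318.2570009054135, 'cy': 247.7223369373383, 'R': array([[ 0.99966309, -0.01706111,  0.0195609 ],
       [ 0.0060568 , -0.57948344, -0.81496151],
       [ 0.02523937,  0.81480541, -0.57918487]]), 't': array([-609.53793445,   94.79291912, 1222.60689908])} 0.9959309895833334
{'fx': 368.6827511995216, 'fy': 368.6827511995216, 'cx': 316.9654432280859, 'cy': 238.05144980467205, 'mount': array([[ 3.91638383e-04, -9.58557287e-01, -2.84899586e-01,
         7.26877461e+01],
       [ 9.99999679e-01,  1.76149919e-04,  7.81989442e-04,
        -1.74856865e-01],
       [-6.99396639e-04, -2.84899801e-01,  9.58557048e-01,
        -1.44068092e+02],
       [ 0.00000000e+00,  0.00000000e+00,  0.00000000e+00,
         1.00000000e+00]])}
```

View pics/top0.png

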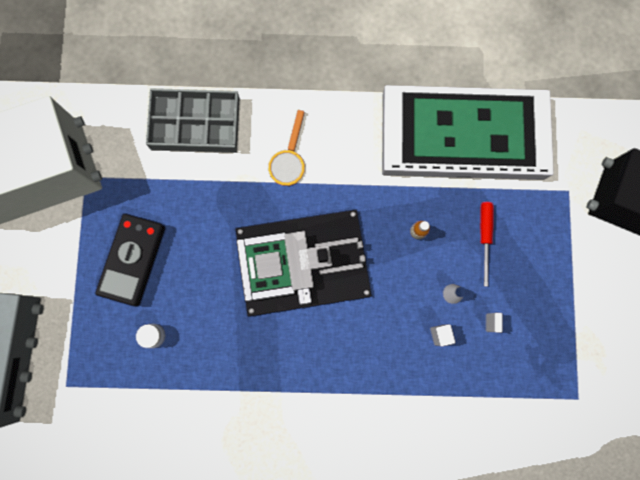

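View pics/side0.png

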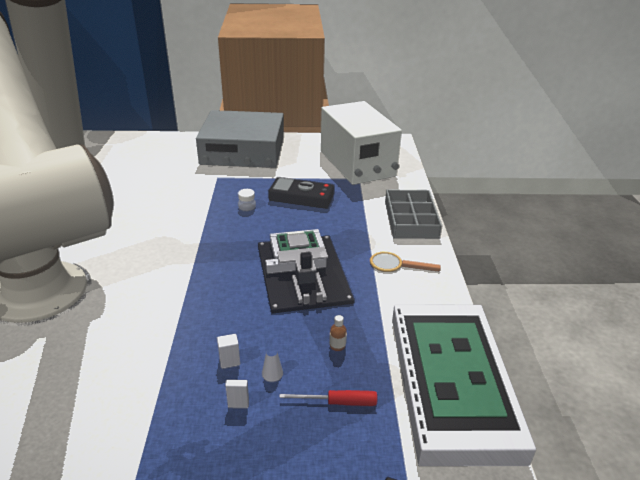

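The top view shows the nest at about (305,262) with its module to the left (world +y), the lock grip at (323,256) and the notched bar at x≈303. The two blocks stand at (443,336) and (494,322), and the cone at (453,293). The side view agrees. Next I'll measure from depth.

```bash
cat > h.py <<'E'
import numpy as np,cv2
from bench import *
from scipy.spatial.transform import Rotation as Ro
def cam(n,s=None):
    m=camera_model(n)
    if n=="wrist":
        T=np.eye(4);T[:3,:3]=Ro.from_quat(s["ee_rot"]).as_matrix();T[:3,3]=s["position"]
        C=T@m["mount"];R=C[:3,:3];c=C[:3,3]
    else: R=m["R"].T;c=-R@m["t"]
    return m,R,c
def cloud(n,d,s=None):
    m,R,c=cam(n,s);v,u=np.mgrid[:480,:640]
    P=np.stack([(u-m["cx"])/m["fx"]*d,(v-m["cy"])/m["fy"]*d,d],-1)@R.T+c
    P[d<=0]=np.nan;return P
def ray(n,uv,z,s=None):
    m,R,c=cam(n,s);uv=np.atleast_2d(uv).astype(float)
    D=np.c_[(uv[:,0]-m["cx"])/m["fx"],(uv[:,1]-m["cy"])/m["fy"],np.ones(len(uv))]@R.T
    return c+D*((z-c[2])/D[:,2])[:,None]
def proj(n,X,s=None):
    m,R,c=cam(n,s);q=(np.atleast_2d(X)-c)@R
    return np.c_[q[:,0]/q[:,2]*m["fx"]+m["cx"],q[:,1]/q[:,2]*m["fy"]+m["cy"]]
def blobs(P,lo,hi,box,amin=15):
    k=((P[...,2]>lo)&(P[...,2]<hi)).astype(np.uint8);b=np.zeros_like(k);b[box[1]:box[3],box[0]:box[2]]=1
    n,l,st,ce=cv2.connectedComponentsWithStats(k*b,connectivity=4)
    for i in range(1,n):
        if st[i,4]>=amin:
            q=P[l==i];print(ce[i].round(),st[i,4],"med",np.median(q,0).round(1),"rect",[np.round(a,1) for a in cv2.minAreaRect(q[:,:2].astype(np.float32))])
E
python3 - <<'E'
from h import *
z=np.load("top0.npz");im,d=z["im"],z["d"];P=cloud("top",d)
blobs(P,48,70,(400,270,540,360))
print("grip");blobs(P,72,95,(230,200,380,320),8)
print("tongue");blobs(P,46,52,(230,200,380,320))
print("base");blobs(P,7,95,(200,180,400,340),200)
print("clut");blobs(P,20,200,(60,180,580,400),30)
cv2.imwrite("pics/nest.png",cv2.resize(im[195:325,225:385,::-1],None,fx=5,fy=5,interpolation=cv2.INTER_CUBIC)[:600,:800])
E
```

```text
[455. 292.] 16 med [ 519.8 -227.8   52.5] rect [array([ 520.8, -228.3]), array([13.4,  4.8]), np.float64(0.1)]
[498. 322.] 166 med [ 464.9 -308.4   56.9] rect [array([ 465. , -309.4]), array([15.7, 34.1]), np.float64(89.8)]
[445. 335.] 299 med [ 438.4 -207.5   57.1] rect [array([ 438.6, -208.3]), array([35.9, 28.4]), np.float64(15.0)]
grip
[323. 254.] 132 med [582.2  26.7  80.4] rect [array([582.4,  26.7]), array([24.4, 19.2]), np.float64(12.2)]
tongue
[302. 260.] 1160 med [573.8  68.5  48.3] rect [array([577.8,  52.4]), array([110. ,  81.6]), np.float64(10.6)]
[325. 247.] 15 med [600.5  20.3  48.6] rect [array([601.3,  23.2]), array([ 6.2, 13.6]), np.float64(0.7)]
[268. 265.] 378 med [562.8 129.9  47.6] rect [array([563.1, 130.6]), array([45.9, 46.5]), np.float64(8.8)]
base
[303. 262.] 10982 med [570.4  65.1  14.2] rect [array([575.7,  64.7]), array([180.5, 249.9]), np.float64(10.6)]
clut
[ 76. 187.] 538 med [702.9 509.3  55.2] rect [array([702.2, 511.5]), array([10.5, 87.6]), np.float64(28.1)]
[488. 222.] 381 med [ 663.9 -303.7   23.4] rect [array([ 663.6, -304. ]), array([22.7, 83
[... 635 characters left out ...]
7]), array([12. ,  7.7]), np.float64(2.6)]
[342. 268.] 48 med [563.2 -12.1  21.7] rect [array([563.6, -14.2]), array([ 7.6, 38.1]), np.float64(9.1)]
[326. 270.] 31 med [558.3  16.6  21.7] rect [array([557.3,  18.5]), array([ 7.7, 23.4]), np.float64(14.0)]
[454. 293.] 138 med [ 517.3 -228.1   36.6] rect [array([ 519.7, -232.4]), array([31.5, 21.2]), np.float64(7.1)]
[496. 322.] 250 med [ 465.  -304.4   54.9] rect [array([ 465.2, -309.4]), array([15.7, 34.8]), np.float64(89.8)]
[444. 335.] 365 med [ 438.4 -205.4   56.3] rect [array([ 438.6, -208.2]), array([35.9, 28.7]), np.float64(15.5)]
[149. 336.] 461 med [422.3 351.9  43.4] rect [array([422. , 353.5]), array([41.1, 42.8]), np.float64(1.8)]
```

View pics/nest.png

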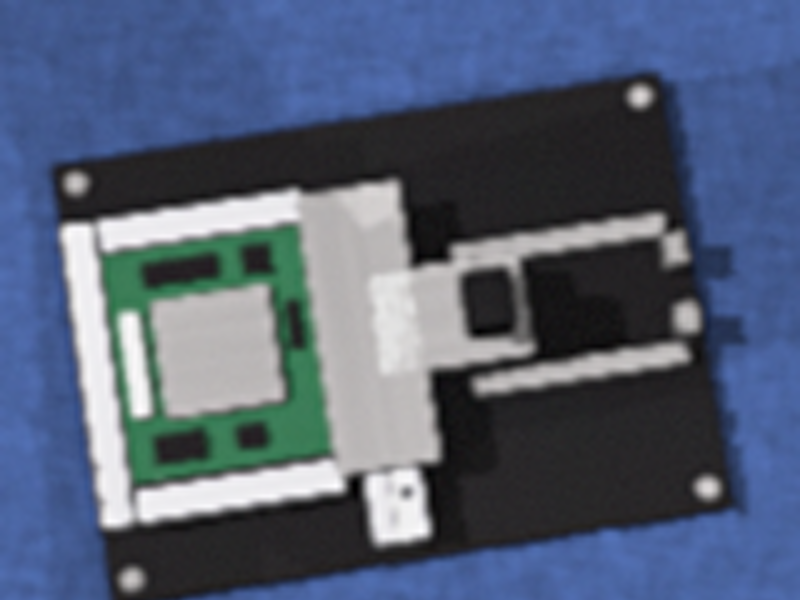

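The nest yaw is about 10.6°, with its origin near (573,76). The grip is at (582.4,26.7). The spacer is the thin block at (465,-309), long side along world x. I'll move above the spot in front of the grip with the fingers shut.

Request:
drive_tool --plan '[[[1,19,32.6,0,-0.4],[1,19,32.6,0,-0.4],[1,19,32.6,0,-0.4],[1,19,32.6,0,-0.4],[1,19,32.6,0,-0.4],[1,19,32.6,0,-0.4],[1,19,32.6,0,-0.4],[1,19,32.6,0,-0.4],[1,19,32.6,0,-0.4],[1,19,32.6,0,-0.4],[1,19,32.6,0,-0.4],[1,19,32.6,0,-0.4],[1,19,32.6,0,-0.4],[1,19,32.6,0,-0.4],[1,19,32.6,0,-0.4],[1,19,32.6,0,-0.4],[1,19,32.6,0,-0.4],[1,19,32.6,0,-0.4],[1,19,32.6,0,-0.4],[1,19,32.6,0,-0.4]]]'

```text
clock: 1.77
position: [576.8, 60.5, 230.9]
ee_rot: [-0.09, 0.996, -0.0, -0.0]
contact_force: [1.8, -0.7, -0.0]
gripper_width: 0.4
grasp_force: 0.0
```

Request:
drive_tool --plan '[[[1,0,0,-35,0],[1,0,0,-35,0],[1,0,0,-35,0],[1,0,0,-20,0],[1,0,0,0,0],[1,0,0,0,0],[1,0,0,0,0]]]'

```text
clock: 2.35
position: [577.7, 58.9, 107.8]
ee_rot: [-0.09, 0.996, 0.0, 0.001]
contact_force: [0.0, 0.3, 0.4]
gripper_width: 0.0
grasp_force: 0.0
```

Request:
drive_tool --plan '[[[1,0,0,-25,0],[1,0,0,-24,0],[1,0,0,0,0],[1,0,0,0,0]]]'

```text
clock: 2.68
position: [577.1, 58.7, 58.4]
ee_rot: [-0.09, 0.996, -0.0, 0.0]
contact_force: [0.5, 0.4, 0.5]
gripper_width: 0.1
grasp_force: 0.0
```

Request:
drive_tool --plan '[[[1,1,-5,0,0],[1,1,-5,0,0],[1,1,-5,0,0],[1,1,-5,0,0],[1,1,-5,0,0],[1,1,-5,0,0],[1,0.5,-3,0,0],[1,0.5,-3,0,0],[1,0.5,-3,0,0],[1,0,0,0,0],[1,0,0,0,0]]]'

```text
clock: 3.6
position: [583.0, 18.9, 56.7]
ee_rot: [-0.09, 0.996, -0.0, -0.001]
contact_force: [0.3, 0.9, 0.2]
gripper_width: -0.2
grasp_force: 0.0
```

Request:
drive_tool --plan '[[[1,0.6,-3,0,0],[1,0.6,-3,0,0],[1,0.6,-3,0,0],[1,0.6,-3,0,0]]]'

```text
clock: 3.93
position: [585.1, 8.0, 56.6]
ee_rot: [-0.09, 0.996, 0.001, -0.001]
contact_force: [-7.3, 19.1, 3.2]
gripper_width: 0.1
grasp_force: 10.1
```

```bash
python3 - <<'E'
from h import *
im,d=get_image("top");P=cloud("top",d);np.savez("top1.npz",im=im,d=d)
cv2.imwrite("pics/nest1.png",cv2.resize(im[195:325,225:385,::-1],None,fx=5,fy=5,interpolation=cv2.INTER_CUBIC)[:600,:800])
E
```

```text
(no output)
```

View pics/nest1.png

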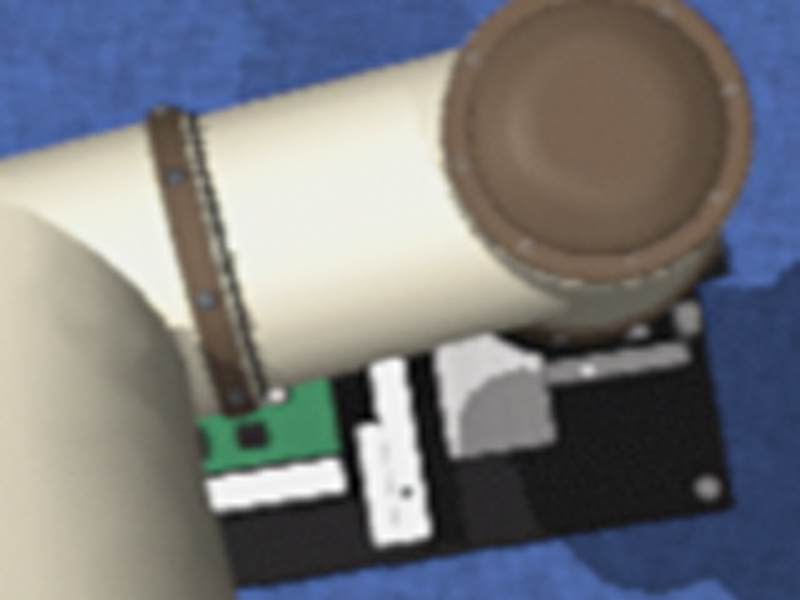

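The arm hides most of the nest. The tongue (450-550, 340-455) has moved well back, and the notch's lower end shows at (365,425). The 20 N reaction suggests the end stop, so I'll push slightly more to confirm.

Request:
drive_tool --plan '[[[1,0.3,-1.5,0,0],[1,0.3,-1.5,0,0],[1,0,0,0,0],[1,0,0,0,0]]]'

```text
clock: 4.32
position: [585.1, 8.1, 56.7]
ee_rot: [-0.09, 0.996, 0.002, -0.001]
contact_force: [-7.8, 16.8, 2.4]
gripper_width: -0.1
grasp_force: 9.3
```

It's firmly stopped. I'll back off, rise and move towards the spacer with the gripper opening, then look.

Request:
drive_tool --plan '[[[1,-1,6,0,0],[1,-1,6,0,0],[1,0,0,30,0],[1,0,0,40,0],[1,0,0,40,0],[-1,-12,-34,10,-1],[-1,-12,-34,0,-1],[-1,-12,-34,0,-1],[-1,-12,-34,0,-1],[-1,-12,-34,0,-1],[-1,-12,-34,0,-1],[-1,-12,-34,0,-1],[-1,-12,-34,0,-1],[-1,-12,-34,0,-1],[-1,-12,-29,0,-1],[-1,0,0,0,0],[-1,0,0,0,0]]]'

```text
clock: 5.73
position: [464.0, -320.3, 177.2]
ee_rot: [-0.001, 1.0, -0.0, -0.0]
contact_force: [0.0, 0.9, 0.3]
gripper_width: 85.3
grasp_force: 0.0
```

```bash
python3 - <<'E'
from h import *
s=read_state();print(s["position"],s["ee_rot"])
w,wd=get_image("wrist");im,d=get_image("top");np.savez("two.npz",im=im,d=d,w=w,wd=wd,p=s["position"],q=s["ee_rot"])
P=cloud("top",d)
print("grip");blobs(P,72,95,(230,200,380,320),8)
print("tong");blobs(P,46,52,(230,200,380,320))
print("bar");blobs(P,32,39,(230,200,380,320),10)
Q=cloud("wrist",wd,s);print("spacer wrist");blobs(Q,52,64,(0,0,640,480),100)
A=cv2.resize(im[195:325,225:385,::-1],None,fx=3,fy=3,interpolation=cv2.INTER_CUBIC)
B=cv2.resize(w[:,:,::-1],(300,225))
C=np.zeros((390,790,3),np.uint8);C[:,:480]=A;C[:225,485:785]=B;cv2.imwrite("pics/c2.png",C)
E
```

```text
[ 463.99672019 -320.266993    177.20707039] [-1.03256019e-03  9.99999416e-01 -3.01210843e-04 -1.01310850e-04]
grip
[346. 251.] 137 med [589.7 -16.6  80.4] rect [array([590.5, -16.7]), array([24. , 19.8]), np.float64(10.0)]
tong
[325. 256.] 1168 med [583.2  24.2  48.3] rect [array([585.8,   8.9]), array([109.8,  81.7]), np.float64(10.3)]
[278. 258.] 36 med [578.6 113.   47.3] rect [array([577.3, 113.3]), array([22.3,  9.4]), np.float64(14.2)]
[268. 265.] 285 med [562.9 130.2  47.8] rect [array([563.1, 130.7]), array([46.2, 44.1]), np.float64(12.1)]
bar
[265. 239.] 239 med [615.2 142.   34.7] rect [array([614.6, 139.9]), array([14.9, 79.4]), np.float64(10.7)]
[301. 269.] 579 med [557.4  67.4  35.2] rect [array([559.9,  69.4]), array([136.2,  20.9]), np.float64(10.5)]
[245. 270.] 341 med [551.3 177.1  35.1] rect [array([554.5, 176.8]), array([118.2,  13.8]), np.float64(10.6)]
[360. 243.] 14 med [612.6 -48.7  33.5] rect [array([612.4, -48.2]), array([9.7, 6.1]), np.float64(39.8)]
[273. 293.] 234 med [510.4 120.4  35.4] rect [array([510.7, 120.4]), array([12.2, 79. ]), np.float64(10.6)]
spacer wrist
[473. 196.] 2080 med [ 437.2 -208.8   59.4] rect [array([ 438.3, -207.3]), array([36.6, 28.4]), np.float64(15.2)]
[334. 230.] 909 med [ 463.  -308.    59.4] rect [array([ 464.2, -307.9]), array([14.1, 35.7]), np.float64(88.4)]
[419. 291.] 141 med [ 512.3 -241.3   54.5] rect [array([ 515.6, -239.2]), array([10.7, 21.7]), np.float64(37.4)]
[ 95. 467.] 358 med [ 687.  -521.7   57.8] rect [array([ 691.1, -521.3]), array([28.4, 13.8]), np.float64(32.7)]
```

View pics/c2.png

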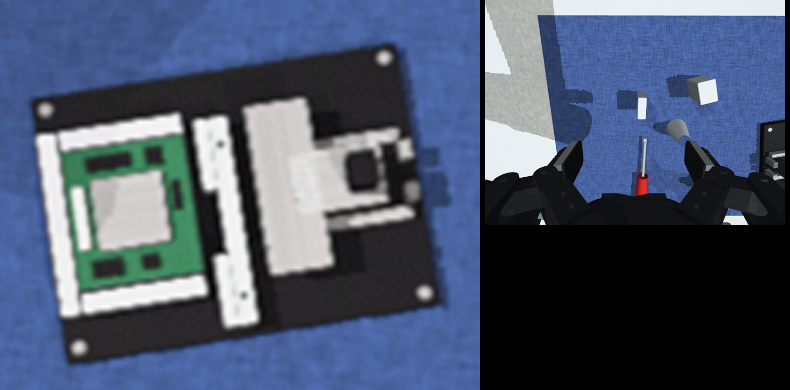

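The lock now rests against the rear stops, having travelled 44 mm. The notch lies between about (212,190) and (218,255) in the crop. Next I'll measure the notch along the bar.

```bash
python3 - <<'E'
from h import *
z=np.load("two.npz");im,d=z["im"],z["d"];P=cloud("top",d)
a=np.radians(10.5);ex=np.array([np.cos(a),np.sin(a)]);ey=np.array([-np.sin(a),np.cos(a)])
o=np.array([563.1,130.65])-55*ey;print("o",o)
big=cv2.resize(im[200:330,230:330],None,fx=6,fy=6,interpolation=cv2.INTER_CUBIC)
k=cv2.cvtColor(big,cv2.COLOR_RGB2GRAY)>150
v,u=np.nonzero(k);uv=np.c_[(u+.5)/6-.5+230,(v+.5)/6-.5+200]
X=ray("top",uv,36)[:,:2]-o;N=np.c_[X@ex,X@ey]
for lo in range(-100,90,4):
    q=N[(N[:,0]>=lo)&(N[:,0]<lo+4)&(N[:,1]>-19)&(N[:,1]<13)]
    if len(q)>20: print(lo+2,np.percentile(q[:,1],[2,98]).round(1))
# fine: occupancy of strip between notch floor and tooth face
q=N[(N[:,1]>-1.5)&(N[:,1]<3.5)];h,e=np.histogram(q[:,0],np.arange(-100,80,1.));t=h>h.max()/2
print("edges",e[1:-1][np.diff(t.astype(int))!=0])
E
```

```text
o [573.1229539   76.57098008]
-82 [-13.7   6.2]
-78 [-14.5   7. ]
-74 [-14.    7.1]
-70 [-14.    6.8]
-66 [-14.5   6.8]
-62 [-14.4   7.2]
-58 [-13.9   6.9]
-54 [-14.4   6.8]
-50 [-14.3   7. ]
-46 [-13.8   7. ]
-42 [-14.4   6.7]
-38 [-14.2   6.5]
-34 [-14.1  -1.9]
-30 [-14.4  -1.5]
-26 [-14.7  -1.8]
-22 [-14.   -2.1]
-18 [-14.3  -1.8]
-14 [-14.6  -1.7]
-10 [-14.   -2.1]
-6 [-14.2  -1.7]
-2 [-14.8  -1.6]
2 [-14.3  -2.1]
6 [-14.1   5. ]
10 [-14.5   6.7]
14 [-14.1   7.2]
18 [-13.8   7.1]
22 [-14.4   6.8]
26 [-14.1   7. ]
30 [-13.8   7.1]
34 [-14.3   6.7]
38 [-14.5   6.9]
42 [-13.8   7.3]
46 [-14.2   6.9]
50 [-14.5   6.9]
54 [-13.4   6.1]
edges [-83. -36.   6.  54.]
```

Notch centre is nest (-14.8, 6.3), which is world (557.4, 80.1). Now I'll grasp the spacer with the TCP at z≈36.

Request:
drive_tool --plan '[[[-1,0.4,6,-20,-0.5],[-1,0,6,-30,0],[-1,0,0,-30,0],[-1,0,0,-30,0],[-1,0,0,-20,0],[-1,0,0,-11,0],[-1,0,0,0,0],[0.3,0,0,0,0],[0.6,0,0,0,0],[1,0,0,0,0],[1,0,0,0,0],[1,0,0,0,0],[1,0,0,0,0],[1,0,0,0,0]]]'

```text
clock: 7.0
position: [465.8, -306.5, 37.2]
ee_rot: [0.001, 1.0, -0.0, 0.001]
contact_force: [-0.4, 0.3, 3.8]
gripper_width: 12.5
grasp_force: 59.0
```

Request:
drive_tool --plan '[[[1,0,0,15,0],[1,0,0,30,0],[1,0,0,35,0],[1,0,0,20,0],[1,8,35,0,1],[1,8,35,0,1],[1,8,35,0,1],[1,8,35,0,1],[1,8,35,0,1],[1,8,35,0,1],[1,8,35,0,1],[1,8,35,0,1],[1,8,35,0,1],[1,8,35,0,1],[1,12,37,0,1],[1,0,0,0,0],[1,0,0,0,0],[1,0,0,0,0]]]'

```text
clock: 8.5
position: [556.7, 80.7, 135.7]
ee_rot: [-0.094, 0.996, -0.0, -0.001]
contact_force: [-0.1, -0.2, -1.3]
gripper_width: 12.7
grasp_force: 58.9
```

```bash
python3 - <<'E'
from h import *
L=[]
for i in range(3):
    s=read_state();L.append(s["position"]);print(s["position"].round(1),s["ee_rot"].round(4),s["gripper_width"].round(1))
    w,wd=get_image("wrist")
side,sd=get_image("side")
np.savez("hold.npz",w=w,wd=wd,p=s["position"],q=s["ee_rot"],side=side,sd=sd)
S=cv2.resize(side[200:320,230:400,::-1],None,fx=2,fy=2,interpolation=cv2.INTER_CUBIC)
C=np.zeros((480,800,3),np.uint8);C[:,:]=0
W=cv2.resize(w[:,:,::-1],(560,420));C=np.zeros((440,800,3),np.uint8)
S=cv2.resize(side[130:330,220:340,::-1],(240,400));C[:420,:560]=W;C[:400,560:]=S
cv2.imwrite("pics/hold.png",C)
E
```

```text
Traceback (most recent call last):
AttributeError: 'float' object has no attribute 'round'
```

```bash
python3 - <<'E'
from h import *
for i in range(3):
    s=read_state();print(s["position"].round(1),s["ee_rot"].round(4))
    w,wd=get_image("wrist")
side,sd=get_image("side")
np.savez("hold.npz",w=w,wd=wd,p=s["position"],q=s["ee_rot"],side=side,sd=sd)
W=cv2.resize(w[:,:,::-1],(560,420));C=np.zeros((420,800,3),np.uint8)
S=cv2.resize(side[130:330,220:340,::-1],(240,400));C[:420,:560]=W;C[:400,560:]=S
cv2.imwrite("pics/hold.png",C)
Q=cloud("wrist",wd,s)
print("can");blobs(Q,45.5,52,(0,0,640,480),200)
print("bar");blobs(Q,33,39,(0,0,640,480),200)
print("spacer");blobs(Q,70,130,(220,100,420,400),100)
E
```

```text
[556.7  80.7 135.7] [-9.440e-02  9.955e-01 -1.000e-04 -8.000e-04]
[556.7  80.  135.8] [-9.390e-02  9.956e-01 -1.000e-04 -7.000e-04]
[556.7  79.7 136. ] [-9.370e-02  9.956e-01 -1.000e-04 -6.000e-04]
can
[227. 257.] 10984 med [576.9  25.6  50.5] rect [array([585.6,  10.7]), array([110.5,  82.3]), np.float64(10.5)]
[426. 216.] 557 med [525.7 145.6  46.7] rect [array([525.6, 145.9]), array([12. , 20.5]), np.float64(11.1)]
[393. 265.] 4499 med [561.3 132.1  49.6] rect [array([562.7, 132.6]), array([46.4, 46.3]), np.float64(10.5)]
[440. 265.] 691 med [556.2 163.5  48.6] rect [array([557. , 164.3]), array([40.7,  8.9]), np.float64(11.6)]
[404. 311.] 627 med [594.3 148.5  47.6] rect [array([594.4, 148.6]), array([11.3, 30.3]), np.float64(11.7)]
bar
[302. 194.] 3214 med [524.5  64.8  37.5] rect [array([542.7,  68.3]), array([101.,  21.]), np.float64(10.5)]
[426. 236.] 5712 med [519.7 165.3  37.6] rect [array([561.2, 139.7]), array([118.8,  94.1]), np.float64(10.7)]
[127. 239.] 212 med [582.1 -49.7  35.3] rect [array([582.4, -50.2]), array([11.6,  8.8]), np.float64(10.0)]
[634. 391.] 210 med [634.2 349.2  35.5] rect [array([633.9, 349. ]), array([22.1, 10.2]), np.float64(19.1)]
[ 20. 428.] 261 med [ 760.3 -127.9   36.1] rect [array([ 760.4, -128.5]), array([34.6,  3.3]), np.float64(89.8)]
spacer
[316. 249.] 516 med [537.8  75.6 117.9] rect [array([538.6,  75.7]), array([ 2.6, 13.9]), np.float64(10.7)]
```

View pics/hold.png

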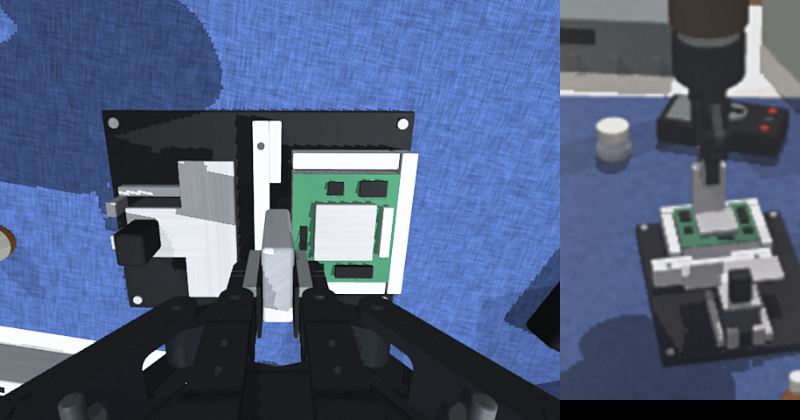

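The wrist view shows the held spacer at (275,265), just about over the gap, but the lateral offset is uncertain by 1-2 mm. I'll lower it to just above the bar and remeasure at nearly equal depth.

Request:
drive_tool --plan '[[[1,0,0,-25,0],[1,0,0,-25,0],[1,0,0,0,0],[1,0,0,0,0],[1,0,0,0,0]]]'

```text
clock: 9.12
position: [558.3, 80.4, 87.5]
ee_rot: [-0.094, 0.996, -0.0, 0.001]
contact_force: [1.0, -0.1, 0.0]
gripper_width: 12.6
grasp_force: 58.9
```

```bash
python3 - <<'E'
from h import *
w,wd=get_image("wrist")
s=read_state();print(s["position"].round(1),s["ee_rot"].round(4))
w,wd=get_image("wrist");np.savez("hold2.npz",w=w,wd=wd,p=s["position"],q=s["ee_rot"])
Q=cloud("wrist",wd,s);a=np.radians(10.5);ex=np.array([np.cos(a),np.sin(a)]);ey=np.array([-np.sin(a),np.cos(a)])
o=np.array([573.12,76.57])
N=np.dstack([(Q[...,:2]-o)@ex,(Q[...,:2]-o)@ey,Q[...,2]])
def rng(t,k):
    q=N[k];print(t,len(q),"x",np.percentile(q[:,0],[1,50,99]).round(1),"y",np.percentile(q[:,1],[1,50,99]).round(1),"z",np.percentile(q[:,2],[1,50,99]).round(1))
x,y,z=N[...,0],N[...,1],N[...,2]
rng("can",(abs(x)<30)&(y>28)&(y<82)&(z>46)&(z<52))
rng("tooth",(x>-75)&(x<-42)&(y>-20)&(y<12)&(z>33)&(z<40))
rng("toothall",(x>-100)&(x<-33)&(y>0)&(y<12)&(z>33)&(z<40))
rng("board",(x>-60)&(x<-25)&(y>12)&(y<28)&(z>39)&(z<45.5))
rng("spface",(x>-45)&(x<-25)&(y>-8)&(y<18)&(z>50)&(z<75))
rng("splow",(x>-45)&(x<-25)&(y>-8)&(y<18)&(z>46)&(z<56))
cv2.imwrite("pics/h2.png",cv2.resize(w[100:340,200:520,::-1],None,fx=2.5,fy=2.5))
E
```

```text
[558.6  80.7  88. ] [-9.430e-02  9.955e-01  2.000e-04  1.500e-03]
can 6756 x [-28.7  -2.5  28.8] y [34.3 57.7 79.4] z [46.3 49.6 51. ]
tooth 2481 x [-74.9 -59.4 -42.3] y [-12.8  -2.5   7.6] z [35.9 37.5 39.2]
toothall 1344 x [-82.2 -61.1 -37. ] y [0.1 3.8 7.9] z [35.8 37.5 38.9]
board 804 x [-45.  -35.6 -25.2] y [17.  22.4 27.9] z [39.6 43.6 45. ]
spface 367 x [-33.2 -32.8 -31. ] y [-0.7  6.1 13. ] z [55.  65.9 74.7]
splow 15 x [-32.7 -32.5 -32.1] y [ 0.2  6.1 12.5] z [54.  55.3 55.7]
```

View pics/h2.png

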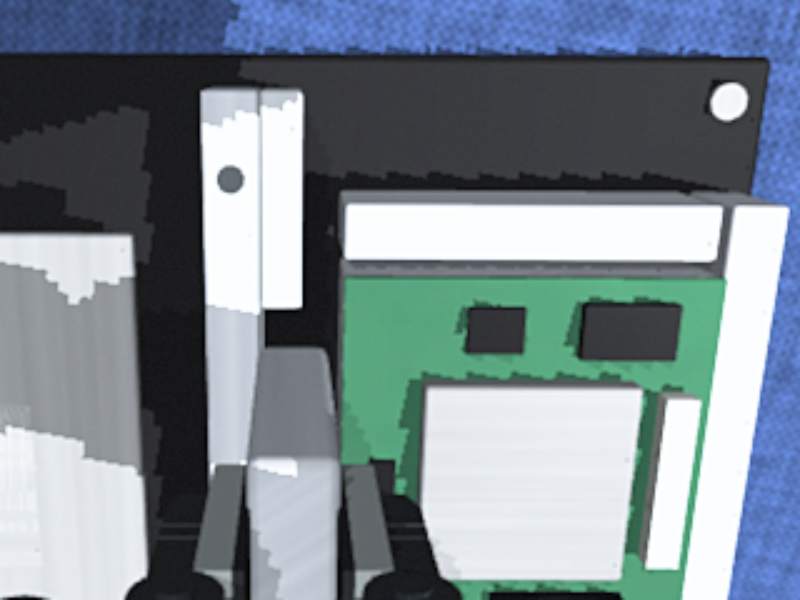

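In the wrist view the spacer needs about 1.5 mm towards the module (gap edges at px 262 and 342, spacer 262-328). The position along the gap is fine. I'll shift and descend in steps.

Request:
drive_tool --plan '[[[1,-0.3,1.5,0,0],[1,0,0,-8,0],[1,0,0,-6,0],[1,0,0,-4,0],[1,0,0,-3,0],[1,0,0,0,0],[1,0,0,0,0]]]'

```text
clock: 9.8
position: [557.0, 82.1, 64.9]
ee_rot: [-0.094, 0.996, -0.0, -0.0]
contact_force: [-0.3, 0.2, -1.5]
gripper_width: 12.7
grasp_force: 58.9
```

Request:
drive_tool --plan '[[[1,0,0,-3,0],[1,0,0,-3,0],[1,0,0,0,0]]]'

```text
clock: 10.05
position: [556.7, 82.1, 58.7]
ee_rot: [-0.094, 0.996, -0.0, -0.001]
contact_force: [0.0, -0.3, -1.7]
gripper_width: 12.8
grasp_force: 58.9
```

Request:
drive_tool --plan '[[[1,0,0,-3,0],[1,0,0,-3,0],[1,0,0,-2,0],[1,0,0,0,0]]]'

```text
clock: 10.38
position: [556.7, 82.1, 50.7]
ee_rot: [-0.094, 0.996, -0.0, -0.001]
contact_force: [0.2, 0.1, -2.2]
gripper_width: 12.8
grasp_force: 58.9
```

Request:
drive_tool --plan '[[[1,0,0,-1,0],[1,0,0,-1,0],[1,0,0,0,0]]]'

```text
clock: 10.63
position: [557.2, 82.2, 49.3]
ee_rot: [-0.094, 0.996, -0.0, 0.0]
contact_force: [-0.4, -0.2, -0.1]
gripper_width: 12.9
grasp_force: 59.0
```

Request:
drive_tool --plan '[[[1,0,0,-0.5,0],[1,0,0,0,0],[0.65,0,0,0,0],[0.45,0,0,0,0],[0.45,0,0,0,0],[0.45,0,0,0,0],[0.45,0,0,0,0]]]'

```text
clock: 11.22
position: [557.1, 82.2, 48.8]
ee_rot: [-0.094, 0.996, 0.0, 0.0]
contact_force: [0.0, -0.1, 0.2]
gripper_width: 23.6
grasp_force: 0.0
```

Released. I'll lift straight up, move above the can with the fingers shut, and check the spacer.

Request:
drive_tool --plan '[[[0.45,0,0,6,0],[0.45,0,0,10,0],[0.45,0,0,20,0],[0.45,0,0,20,0],[1,0,0,20,0],[1,2,15,0,0],[1,2,18,0,0],[1,2,18,0,0],[1,0,0,0,0],[1,0,0,0,0],[1,0,0,0,0]]]'

```text
clock: 12.13
position: [562.8, 133.2, 124.8]
ee_rot: [-0.094, 0.996, -0.0, -0.0]
contact_force: [0.5, 0.4, -0.5]
gripper_width: 0.1
grasp_force: 0.0
```

```bash
python3 - <<'E'
from h import *
s=read_state();print(s["position"].round(1),s["ee_rot"].round(4))
w,wd=get_image("wrist");side,sd=get_image("side");top,td=get_image("top")
Q=cloud("wrist",wd,s);a=np.radians(10.5);ex=np.array([np.cos(a),np.sin(a)]);ey=np.array([-np.sin(a),np.cos(a)])
o=np.array([573.12,76.57])
for n,Q in (("wrist",Q),("side",cloud("side",sd)),("top",cloud("top",td))):
    N=np.dstack([(Q[...,:2]-o)@ex,(Q[...,:2]-o)@ey,Q[...,2]]);x,y,z=N[...,0],N[...,1],N[...,2]
    q=N[(x>-45)&(x<15)&(y>-12)&(y<22)&(z>62)&(z<78)]
    if len(q)>5: print(n,len(q),np.percentile(q,[2,50,98],axis=0).round(1).tolist())
W=cv2.resize(w[:,:,::-1],(560,420));C=np.zeros((420,800,3),np.uint8)
S=cv2.resize(side[200:320,240:360,::-1],(240,240));C[:420,:560]=W;C[:240,560:]=S
cv2.imwrite("pics/pl.png",C)
E
```

```text
[562.8 133.2 124.8] [-9.450e-02  9.955e-01 -1.000e-04 -2.000e-04]
wrist 1745 [[-33.8, 1.8, 63.1], [-17.6, 9.2, 71.2], [0.7, 15.2, 72.6]]
side 110 [[-33.2, -0.9, 62.2], [-15.9, 3.3, 70.3], [0.6, 15.1, 75.5]]
top 140 [[-33.3, -0.7, 64.9], [-16.3, 6.0, 68.9], [0.7, 12.6, 73.0]]
```

View pics/pl.png

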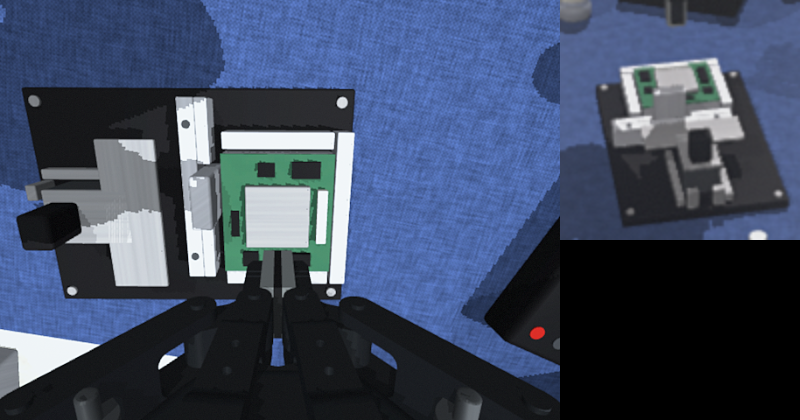

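The spacer stands upright in the notch: nest (-16.3, 6.0), top at ≈70 mm, which puts it on the floor. The can is under the fingers. Now I'll press gently.

Request:
drive_tool --plan '[[[1,0,-1,-20,0],[1,0,0,-25,0],[1,0,0,-15,0],[1,0,0,-8,0],[1,0,0,-3,0],[1,0,0,0,0],[1,0,0,0,0]]]'

```text
clock: 12.87
position: [563.8, 132.3, 54.6]
ee_rot: [-0.094, 0.996, 0.0, 0.001]
contact_force: [0.9, -0.1, -0.2]
gripper_width: 0.1
grasp_force: 0.0
```

Request:
drive_tool --plan '[[[1,0,0,-1,0],[1,0,0,-1,0],[1,0,0,-1,0],[1,0,0,-1,0],[1,0,0,-1,0],[1,0,0,-1,0],[1,0,0,-1,0],[1,0,0,0,0],[1,0,0,0,0]]]'

```text
clock: 13.62
position: [563.1, 132.2, 47.2]
ee_rot: [-0.094, 0.996, -0.0, 0.0]
contact_force: [-1.6, 0.5, 4.2]
gripper_width: -0.1
grasp_force: 1.9
```

Request:
drive_tool --plan '[[[1,0,0,-1,0],[1,0,0,-1,0],[1,0,0,-1,0],[1,0,0,0,0],[1,0,0,0,0]]]'

```text
clock: 14.03
position: [563.2, 132.3, 44.4]
ee_rot: [-0.094, 0.996, -0.0, 0.0]
contact_force: [-3.2, 0.2, 7.2]
gripper_width: -0.1
grasp_force: 3.5
```

Request:
drive_tool --plan '[[[1,0,0,-1,0],[1,0,0,-1,0],[1,0,0,0,0],[1,0,0,0,0]]]'

```text
clock: 14.37
position: [563.2, 132.2, 42.8]
ee_rot: [-0.095, 0.996, -0.0, 0.0]
contact_force: [-3.4, 0.4, 9.4]
gripper_width: -0.2
grasp_force: 4.5
```

Request:
drive_tool --plan '[[[1,0,0,-1,0],[1,0,0,-0.5,0],[1,0,0,0,0],[1,0,0,0,0],[1,0,0,0,0]]]'

```text
clock: 14.78
position: [563.2, 132.3, 42.1]
ee_rot: [-0.095, 0.996, -0.0, 0.0]
contact_force: [-5.1, 0.2, 12.6]
gripper_width: 0.0
grasp_force: 6.5
```

Request:
drive_tool --plan '[[[1,0,0,-0.5,0],[1,0,0,-0.5,0],[1,0,0,0,0],[1,0,0,0,0],[1,0,0,0,0]]]'

```text
clock: 15.2
position: [563.2, 132.3, 42.0]
ee_rot: [-0.095, 0.995, -0.0, 0.0]
contact_force: [-6.2, -0.3, 18.1]
gripper_width: -0.3
grasp_force: 9.1
```

It's on the hard stop at 18 N. I'll check the lock and spacer from the side camera without moving, then hand in.

```bash
python3 - <<'E'
from h import *
side,sd=get_image("side");Q=cloud("side",sd);a=np.radians(10.5);ex=np.array([np.cos(a),np.sin(a)]);ey=np.array([-np.sin(a),np.cos(a)])
o=np.array([573.12,76.57]);N=np.dstack([(Q[...,:2]-o)@ex,(Q[...,:2]-o)@ey,Q[...,2]]);x,y,z=N[...,0],N[...,1],N[...,2]
for k in ((x>-45)&(x<15)&(y>-12)&(y<22)&(z>62)&(z<78),(abs(x)<16)&(y<-70)&(y>-130)&(z>76)&(z<88)):
    print(k.sum(),np.percentile(N[k],[2,50,98],axis=0).round(1).tolist())
s=read_state();print(s["contact_force"])
ok=-100<np.median(y[k])<-88
print(ok); print(job_done() if ok else "no")
E
```

```text
108 [[-33.2, -2.1, 62.6], [-16.4, 3.0, 70.5], [0.6, 15.8, 75.1]]
96 [[-11.5, -104.3, 76.9], [-0.5, -97.9, 82.6], [12.1, -83.0, 86.7]]
[-7.03551969 -0.25313553 18.19601946]
True
the job is handed in; nothing more can be done
None
```

The job is handed in at about 15 s of the 56 s allowed; the judge's verdict was not shown. By my measurements the lock is at its end stop after 44 mm of travel, the spacer is upright on the notch floor and let go, and the module is held on its hard stop with about 18 N.

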